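# Find the rocking corner of a bending jig and press its shim flat

## Task

The steel bending jig on the forge bench rocks on one of its four corners: press down on the corners one after another with closed fingers until you find the one that sinks under the push. Then press that corner's brass shim, the tongue sticking up just in front of it on the robot's side, fully flat so that it stays down. Leave the other three shims standing, do not lift or shove the jig, and leave the hammer, punch and brick where they are.

Things in the scene. Friction and masses are not known exactly. Their poses are not given: they have to be found in the camera images.
- bed: Fixed grey steel bed plate, 262 x 250 x 12 mm (its x, y, z). Origin on the underside (bench level), below the jig's centre; the slab spans x -156..+106 mm, y +-125 mm. Its -x side faces the robot. Its pose and yaw vary.
- jig: Loose H-shaped bare steel bending jig, 12 mm thick, 180 x 210 mm, about 2.2 kg, axes parallel to the bed's. Origin: centre of its underside, 31 mm above the bench, over the bed's origin. Four ears, 50 mm wide (x), reach out along +-y to 105 mm; between the ears of a side it is only 100 mm wide. Pins up to 34 mm tall stand on its middle. All ears are level at the start; three rest solidly, one on a weak spring.
- corner_1 (a point): Centre of the top of the jig's front left ear (-x, +y), 43 mm above the bench: where to press that corner. Moves with the jig. A sound ear stays put; the rocking one (any of the four) sinks 5 mm to a stop at about 5 to 9 N, lifting the ear diagonally opposite, and comes back up when let go.
- corner_2 (a point): Centre of the top of the jig's front right ear (-x, -y), 43 mm above the bench: where to press that corner. Moves with the jig. A sound ear stays put; the rocking one (any of the four) sinks 5 mm to a stop at about 5 to 9 N, lifting the ear diagonally opposite, and comes back up when let go.
- corner_3 (a point): Centre of the top of the jig's rear left ear (+x, +y), 43 mm above the bench: where to press that corner. Moves with the jig. A sound ear stays put; the rocking one (any of the four) sinks 5 mm to a stop at about 5 to 9 N, lifting the ear diagonally opposite, and comes back up when let go.
- corner_4 (a point): Centre of the top of the jig's rear right ear (+x, -y), 43 mm above the bench: where to press that corner. Moves with the jig. A sound ear stays put; the rocking one (any of the four) sinks 5 mm to a stop at about 5 to 9 N, lifting the ear diagonally opposite, and comes back up when let go.
- shim_1 (a point): Spot fixed to the bed, 64 mm to the bed's -x side of the front left ear's centre, 30.5 mm above the bench: the top of that corner's brass shim tongue at its press spot when flat. The tongue is 30 mm wide (y), hinged 36 mm to the +x side of this spot, and ends 12 mm past it on the -x side. Standing, its top here is about 9 mm higher than this spot.
- shim_2 (a point): Spot fixed to the bed, 64 mm to the bed's -x side of the front right ear's centre, 30.5 mm above the bench: the top of that corner's brass shim tongue at its press spot when flat. The tongue is 30 mm wide (y), hinged 36 mm to the +x side of this spot, and ends 12 mm past it on the -x side. Standing, its top here is about 9 mm higher than this spot.
- shim_3 (a point): Spot fixed to the bed, 64 mm to the bed's -x side of the rear left ear's centre, 30.5 mm above the bench: the top of that corner's brass shim tongue at its press spot when flat. The tongue is 30 mm wide (y), hinged 36 mm to the +x side of this spot, and ends 12 mm past it on the -x side. Standing, its top here is about 9 mm higher than this spot.
- shim_4 (a point): Spot fixed to the bed, 64 mm to the bed's -x side of the rear right ear's centre, 30.5 mm above the bench: the top of that corner's brass shim tongue at its press spot when flat. The tongue is 30 mm wide (y), hinged 36 mm to the +x side of this spot, and ends 12 mm past it on the -x side. Standing, its top here is about 9 mm higher than this spot.
- shim_a (a joint): Angle of one of the four brass shims (which corner it belongs to changes from run to run and is not told): about 0 rad = standing up, 0.26 rad = pressed flat on its stop. Stiff: it stays where it is left; pressing it down at its press spot takes about 14 N. Flat, its inner end fills the gap below its ear.
- shim_b (a joint): Angle of one of the four brass shims (which corner it belongs to changes from run to run and is not told): about 0 rad = standing up, 0.26 rad = pressed flat on its stop. Stiff: it stays where it is left; pressing it down at its press spot takes about 14 N. Flat, its inner end fills the gap below its ear.
- shim_c (a joint): Angle of one of the four brass shims (which corner it belongs to changes from run to run and is not told): about 0 rad = standing up, 0.26 rad = pressed flat on its stop. Stiff: it stays where it is left; pressing it down at its press spot takes about 14 N. Flat, its inner end fills the gap below its ear.
- shim_d (a joint): Angle of one of the four brass shims (which corner it belongs to changes from run to run and is not told): about 0 rad = standing up, 0.26 rad = pressed flat on its stop. Stiff: it stays where it is left; pressing it down at its press spot takes about 14 N. Flat, its inner end fills the gap below its ear.
- hammer: Loose hand hammer, 240 mm long, lying on the bench at the jig's right (-y) side, roughly along the bed's x, head nearer the robot; bystander, graspable. Origin under its middle.
- punch: Loose dark steel punch, 32 mm across, 85 mm tall, standing upright on the bench at the left (+y) side of the bed; bystander, graspable. Origin: centre of its underside.
- brick: Loose piece of fire brick, 100 x 60 x 50 mm, on the bench at the left (+y) side of the bed; bystander, graspable. Origin: centre of its underside.

How it is judged:
By the outcome, as a careful person would: the job done as asked, in the order asked, and still so for the second after the job is handed in, with the robot touching nothing.
It also fails if it takes over 48 s, if anything falls off the work surface, if the arm or the gripper's body presses on something with over 40 N, if the wrist force passes 120 N, or if a joint passes its speed limit or range.

## Robot

A 6-joint arm with a two-finger parallel gripper is mounted at the origin on the work surface. World frame = base frame: x ahead of the robot, y to its left, z up, the work surface at z = 0. Lengths are in m, angles in rad, forces in N, time in s.
With the tool pointing down it reaches from about 0.325 to 0.75 m from the base axis. Payload 7.6 kg.
Tool frame: the origin (TCP) lies on the centre line of the jaws, within the pads' length; the fingertips stand 11 mm ahead of it and the grasp point (between the pads) lies 8 mm behind it; z points along the fingers, y is the line along which they close (so a half turn about z gives the same grasp; the last joint's range is limited). The gripper opens to 85 mm and grips with 20 to 120 N. Pads are 22 mm wide; open, the fingers measure 114 mm over their backs; the gripper's body (76 mm by 85 mm) begins 54 mm behind the grasp point. The pads swing forward as they close: fully open they stand 13 mm farther back than shut.
Start: joints at [1.199, 0.052, 1.401, -0, 1.689, -0.07], TCP at [0.156, 0.501, 0.242] pointing down, gripper open.
Joint ranges: [-2.9, 2.9], [-0.91, 2.17], [0.12, 2.37], [-1.06, 4.2], [0.26, 2.73], [-2.93, 2.93]. Speed limits (rad/s): [2.57, 2.57, 3.01, 3.14, 3.14, 3.14].

## Interface

Orientations are given as [roll, pitch, yaw] about the fixed x, y, z axes, in that order (R = Rz(yaw) Ry(pitch) Rx(roll)).
In Python, from station import arm, vision gives the robot as it stands.
- The arm moves only by the shell command python3 -m crank 'ROWS'. ROWS is JSON, a list of rows, each a list of 7 numbers: the turn, a rotation vector about the tool's x, y, z in units of 5 degrees (1.0 is 5 degrees), then the shift along the tool's x, y, z in mm, then the opening, from -1 (shut) to 1 (fully open), so that 0 is half open. A call has exactly 5 rows; each row shifts and turns the commanded pose from where the row before left it, along the tool's axes as they then stand; what a row does not reach is not made up. A row lasts 1/8 s, in which the tool goes at most 62.5 mm and 10.7 degrees, less where a joint would pass 70% of its speed; a pose out of reach is approached as far as the arm can. A call is refused whole if a number of a shift passes 62.5 or a number of a turn 1, either way. A call with a gripper value outside its range is refused whole. The fingers move at their own pace and stop on an object; the grip force is fixed at half the most. Time passes only in rows, so rows that do not move let the fingers close, or fill a call up. It gives the time, the measured TCP pose, the force, the opening and the grip force at its end, in the units of the state.
- arm.state(): the state, without advancing time (a new reading comes with each control period).
- vision.snapshot(name): name is "side" or "top" or "wrist"; returns a dict with "pixels" (420x560x3 uint8, blue, green, red), "z_map" (420x560 float32, m along the optical axis (not along the pixel's ray), 0 where there is no reading), "intrinsics" (3x3 intrinsics, pixels), "T" (4x4, takes a point from camera to world coordinates); the wrist camera has in their place "mount" (4x4, takes a point from camera to tool coordinates, whose origin is the TCP and whose axes are the flange's). Camera axes: x right, y up, looking along -z (the intrinsics and any distortion apply to the point x, -y, -z); pixel columns grow to the right and rows downward; lengths in m; the calibration is good to about 2 mm. A picture is of the moment at which its call begins: read the wrist's pose just before it.
- arm.job_done(): hands the job in; it is judged then, once.
The state is a dict: "time": time; "joint_positions": joint angles; "dq": joint speeds; "effort": joint torques, N m; "tool_pos": TCP position; "orientation": TCP orientation; "contact_force": force on the tool from outside, world axes, zero at the start; "ft_torque": the same for the moment, N m; "grip_width": opening from 0.0 (shut) to 1.0 (fully open); "grasp_force": force on a finger pad.
Only numpy, scipy, OpenCV 4.12 (cv2) and the standard library are available. Lean on these libraries where they do the work, as an engineer would, in place of code of your own. Each camera call takes 0.05 s, during which the arm holds its last target. There are 200 camera calls.

## Working session

There is one attempt and no reset: what is moved stays moved. The work goes in short steps, Python scripts to look and compute and a shell command to move; the robot and the scene stay as the last step left them, time stands still between calls to the robot, and variables do not carry over. Pictures are saved under pics/ and viewed, at most 10 in all, crops included, and the job is handed in when it is done.

```bash
mkdir -p pics; ls; python3 - <<'E'
from station import arm, vision
import cv2,numpy as np
print(arm.state())
for n in ["top","side"]:
    s=vision.snapshot(n); cv2.imwrite(f"pics/{n}1.png",s["pixels"]); np.savez(f"pics/{n}1.npz",**s)
    print(n,s["intrinsics"],s["T"],[k for k in s])
E
```

```text
pics
{'time': 0.0, 'joint_positions': array([ 1.19871525e+00,  5.28635370e-02,  1.40174076e+00, -2.72162049e-05,
        1.68857269e+00, -7.03069118e-02]), 'dq': array([-0.00221241, -0.00037428,  0.00057073,  0.00042115,  0.00042154,
       -0.00015006]), 'effort': array([-7.78811300e-04, -3.81670403e+01, -3.60186017e+01, -1.37405436e-04,
        6.26714376e-03, -2.02269126e-05]), 'tool_pos': array([0.15592404, 0.50101737, 0.2414503 ]), 'orientation': array([-3.14001034e+00, -8.43314902e-05,  2.83981525e+00]), 'contact_force': array([ 0.84148446, -0.45992675, -0.45830236]), 'ft_torque': array([-0.05313875, -0.04117244, -0.00662778]), 'grasp_force': 0.0, 'grip_width': 0.9967863118144575}
top [[387.0766583    0.         279.20303179]
 [  0.         387.0766583  214.28844241]
 [  0.           0.           1.        ]] [[-0.0104622   0.98731112 -0.15845279  0.42880805]
 [-0.99979745 -0.00760392  0.01863423  0.03271779]
 [ 0.01719292  0.15861565  0.9871907   0.83820165]
 [ 0.          0.          0.          1.        ]] ['pixels', 'z_map', 'intrinsics', 'T']
side [[458.51287074   0.         269.87585155]
 [  0.         458.51287074 214.65140772]
 [  0.           0.           1.        ]] [[-0.91844427  0.22578784 -0.3247768   0.26895258]
 [-0.39551951 -0.51396425  0.76118662  0.73773748]
 [ 0.00494302  0.82756305  0.56135102  0.59545864]
 [ 0.          0.          0.          1.        ]] ['pixels', 'z_map', 'intrinsics', 'T']
```

View pics/top1.png

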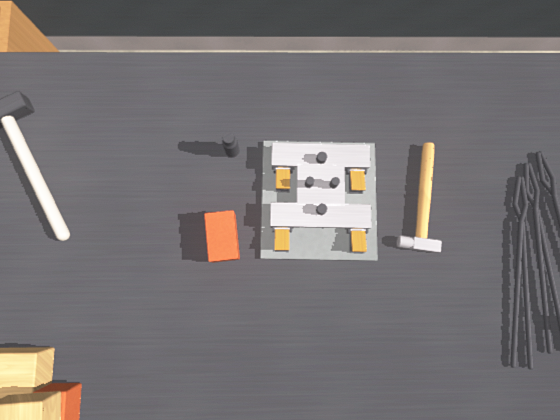

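View pics/side1.png

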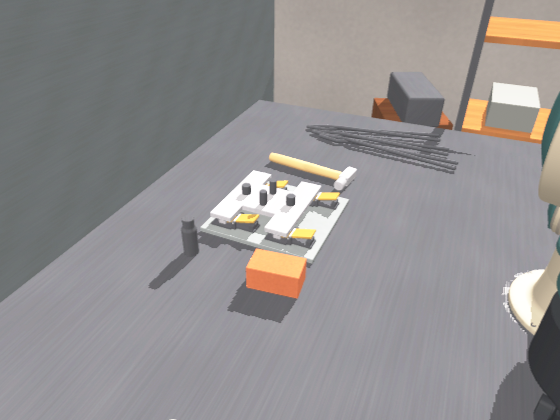

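The top view shows the jig centred near (321,187) on the grey bed (262–378, 141–260), with the robot side at the bottom. The four yellow shims are at (283,179), (358,180), (282,240) and (358,241). The brick is at (222,236), the punch at (231,147) and the hammer at (425,195). The side view agrees with this.

```bash
cat > h.py <<'E'
import numpy as np,cv2
def ray(s,uv,z,T=None):
    K=s["intrinsics"];T=s["T"] if T is None else T
    uv=np.atleast_2d(uv).astype(float)
    d=np.c_[(uv[:,0]-K[0,2])/K[0,0],-(uv[:,1]-K[1,2])/K[1,1],-np.ones(len(uv))]@T[:3,:3].T
    o=T[:3,3]; return o+d*((z-o[2])/d[:,2])[:,None]
def uvs(m): v,u=np.nonzero(m); return np.c_[u,v]
E
python3 - <<'E'
from h import *
s=dict(np.load("pics/top1.npz")); im=s["pixels"]; hsv=cv2.cvtColor(im,cv2.COLOR_BGR2HSV)
box=np.zeros(im.shape[:2],bool); box[130:270,255:385]=1
print(hsv[215,290],hsv[150,290],hsv[245,320],hsv[240,282],hsv[300,300])
def rect(m,z):
    n,l,st,_=cv2.connectedComponentsWithStats(m.astype(np.uint8)); m=l==1+np.argmax(st[1:,4])
    p=ray(s,uvs(m),z); r=cv2.minAreaRect((p[:,:2]*1000).astype(np.float32)); print(r, m.sum(), np.percentile(s["z_map"][m],50)); return r
white=box&(hsv[...,1]<40)&(hsv[...,2]>170)
rect(white,.043)
yel=box&(hsv[...,1]>120)&(hsv[...,2]>120)
bed=box&(hsv[...,2]>100); rect(bed|yel,.012)
n,l,st,c=cv2.connectedComponentsWithStats(yel.astype(np.uint8))
for i in range(1,n):
    if st[i,4]>50: print(c[i],st[i,4],ray(s,c[i],.036)[0])
E
```

```text
[170   3 241] [173   4 241] [ 40   4 194] [ 20 151 241] [138  11 115]
((588.6043701171875, -66.1693115234375), (239.1263427734375, 250.5203094482422), 88.40653228759766) 9356 0.8236712
((597.4237060546875, -75.21185302734375), (290.172607421875, 309.8482666015625), 89.78675842285156) 17237 0.82794684
[282.3229572  178.84824903] 257 [0.63400483 0.01012565 0.036     ]
[357.15708812 179.96934866] 261 [ 0.63057193 -0.14983324  0.036     ]
[281.5 239.5] 280 [0.50447758 0.01335732 0.036     ]
[358.06756757 240.93243243] 296 [ 0.50007559 -0.14618642  0.036     ]
```

```bash
python3 - <<'E'
from h import *
s=dict(np.load("pics/top1.npz")); im=s["pixels"]; g=cv2.cvtColor(im,cv2.COLOR_BGR2HSV)
m=np.zeros(im.shape[:2],np.uint8); m[135:232,265:376]=((g[...,2]>218)&(g[...,1]<40))[135:232,265:376]
n,l,st,_=cv2.connectedComponentsWithStats(m); m=l==1+np.argmax(st[1:,4])
p=ray(s,uvs(m),.043); r=cv2.minAreaRect((p[:,:2]*1000).astype(np.float32)); print(r,m.sum())
c=np.array(r[0])/1000
for yaw in [np.radians(r[2]-90 if r[2]>45 else r[2])]:
    R=np.array([[np.cos(yaw),-np.sin(yaw)],[np.sin(yaw),np.cos(yaw)]])
    print(yaw); 
    for i,(a,b) in enumerate([(-65,80),(-65,-80),(65,80),(65,-80)]): print(i+1,c+R@[a/1e3,b/1e3],"shim",c+R@[(a-64)/1e3,b/1e3], "r",np.hypot(*(c+R@[a/1e3,b/1e3])))
# bed
b=np.zeros(im.shape[:2],np.uint8); b[130:270,255:385]=(g[...,2]>150)[130:270,255:385]
n,l,st,_=cv2.connectedComponentsWithStats(b); k=l==1+np.argmax(st[1:,4])
p=ray(s,uvs(k),.012); print(cv2.minAreaRect((p[:,:2]*1000).astype(np.float32)))
E
```

```text
((621.35791015625, -70.76013946533203), (208.8439483642578, 182.48963928222656), 88.716064453125) 5370
-0.02240890267636274
1 [0.55816679 0.01067623] shim [0.49418286 0.01211028] r 0.5582688863030032
2 [ 0.55458167 -0.1492836 ] shim [ 0.49059774 -0.14784955] r 0.5743225733565401
3 [0.68813415 0.00776332] shim [0.62415022 0.00919737] r 0.6881779431476375
4 [ 0.68454903 -0.15219651] shim [ 0.6205651  -0.15076246] r 0.7012639661980329
((595.6004638671875, -69.81623840332031), (249.716796875, 262.3703918457031), 88.43746948242188)
```

```bash
cat > d.py <<'E'
import sys,numpy as np
from scipy.spatial.transform import Rotation as Ro
from station import arm
P={'c1':(.5580,.0107),'c2':(.5546,-.1493),'c3':(.6880,.0078),'c4':(.6845,-.1522),'s1':(.4940,.0121),'s2':(.4906,-.1478),'s3':(.6240,.0092),'s4':(.6205,-.1508)}
s=arm.state(); R=Ro.from_euler('xyz',s['orientation'])
print(round(s['time'],2),np.round(s['tool_pos']*1e3,1),np.round(s['orientation'],3),np.round(s['contact_force'],1),s['grip_width'])
for a in sys.argv[1:]:
    k,z=a.split(':'); t=np.array([*P[k],float(z)/1e3])
    g=Ro.from_euler('xyz',[np.pi,0,np.pi-.0235])
    print(a,'shift mm',np.round(R.inv().apply(t-s['tool_pos'])*1e3,1),'turn u',np.round(np.degrees((R.inv()*g).as_rotvec())/5,2))
E
python3 -m crank '[[0,0,-0.64,-48,-32,0,-1],[0,0,-0.64,-48,-32,0,-1],[0,0,-0.64,-48,-32,0,-1],[0,0,-0.64,-48,-32,0,-1],[0,0,-0.64,-48,-32,0,-1]]'; python3 d.py c1:100
```

```text
time: 0.72
tool_pos: [0.3618, 0.2979, 0.2422]
orientation: [3.141, -0.0, 3.121]
contact_force: [1.6, 1.5, -0.4]
grip_width: 0.004
grasp_force: 0.0
0.72 [361.8 297.9 242.2] [ 3.141 -0.     3.121] [ 1.6  1.5 -0.4] 0.00368291809180831
c1:100 shift mm [-202.1 -283.1  142.1] turn u [ 0.   -0.    0.03]
```

```bash
python3 -m crank '[[0,0,0,-40,-56,0,-1],[0,0,0,-40,-56,20,-1],[0,0,0,-40,-56,30,-1],[0,0,0,-40,-56,40,-1],[0,0,0,-40,-56,40,-1]]'; python3 -m crank '[[0,0,0,0,0,5,-1],[0,0,0,0,0,0,-1],[0,0,0,0,0,0,-1],[0,0,0,0,0,0,-1],[0,0,0,0,0,0,-1]]'; python3 d.py c1:60
python3 - <<'E'
from station import vision,arm
from h import *
s=vision.snapshot("wrist"); cv2.imwrite("pics/w1.png",s["pixels"]); st=arm.state()
np.savez("pics/w1.npz",**s,pos=st['tool_pos'],ori=st['orientation']); print(s['mount'])
E
```

```text
time: 1.35
tool_pos: [0.5235, 0.0598, 0.1359]
orientation: [3.141, 0.0, 3.119]
contact_force: [0.8, -0.1, 0.1]
grip_width: -0.0
grasp_force: 0.0
time: 1.98
tool_pos: [0.5229, 0.0621, 0.1327]
orientation: [3.141, 0.001, 3.12]
contact_force: [-0.6, -0.0, 0.2]
grip_width: -0.002
grasp_force: 0.0
1.98 [522.9  62.1 132.7] [3.141e+00 1.000e-03 3.120e+00] [-0.6 -0.   0.2] -0.002476734512714967
c1:60 shift mm [-36.1 -50.6  72.7] turn u [0.   0.01 0.02]
[[-3.28592979e-04  9.50176168e-01  3.11713237e-01  8.08582760e-02]
 [ 9.99998566e-01  8.30140613e-04 -1.47631626e-03 -2.19209377e-04]
 [-1.66152634e-03  3.11712304e-01 -9.50175078e-01 -1.31624190e-01]
 [ 0.00000000e+00  0.00000000e+00  0.00000000e+00  1.00000000e+00]]
```

View pics/w1.png

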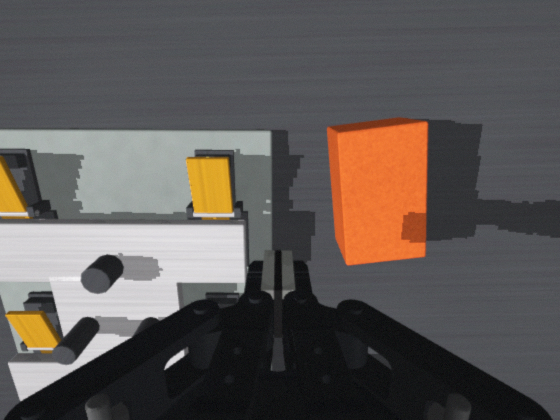

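The wrist view shows jig ear 1's outer front corner at about (245,222), the bed's front left corner at (271,130), shim 1 at (211,187), and the brick off to the side. I'll check these points against the estimate, then move to above corner 1.

```bash
python3 - <<'E'
from h import *
from scipy.spatial.transform import Rotation as Ro
s=dict(np.load("pics/w1.npz")); T=np.eye(4);T[:3,:3]=Ro.from_euler('xyz',s['ori']).as_matrix();T[:3,3]=s['pos'];T=T@s['mount']
c=np.array([.6211,-.0707]);y=-.0235;R=np.array([[np.cos(y),-np.sin(y)],[np.sin(y),np.cos(y)]])
print(ray(s,[245,222],.043,T),c+R@[-.09,.105]); print(ray(s,[271,130],.012,T),c+R@[-.156,.125])
E
python3 -m crank '[[0,0,0,-18,-25,10,-1],[0,0,0,-18,-25,20,-1],[0,0,0,0,0,20,-1],[0,0,0,0,0,20,-1],[0,0,0,0,0,0,-1]]'; python3 d.py c1:54
```

```text
[[0.52872566 0.03773036 0.043     ]] [0.53359212 0.03638581]
[[0.46525159 0.05828523 0.012     ]] [0.4680803  0.05793115]
time: 2.65
tool_pos: [0.5566, 0.0109, 0.0605]
orientation: [3.141, -0.003, 3.119]
contact_force: [-0.7, -0.4, 0.9]
grip_width: 0.001
grasp_force: 0.0
2.65 [556.6  10.9  60.5] [ 3.141e+00 -3.000e-03  3.119e+00] [-0.7 -0.4  0.9] 0.0005956441322101273
c1:54 shift mm [-1.4 -0.1  6.5] turn u [ 0.   -0.04  0.01]
```

```bash
python3 -m crank '[[0,0,0,0,0,3,-1],[0,0,0,0,0,2,-1],[0,0,0,0,0,1,-1],[0,0,0,0,0,0,-1],[0,0,0,0,0,0,-1]]';python3 -m crank '[[0,0,0,0,0,1,-1],[0,0,0,0,0,1,-1],[0,0,0,0,0,0,-1],[0,0,0,0,0,0,-1],[0,0,0,0,0,0,-1]]'
```

```text
time: 3.28
tool_pos: [0.5578, 0.0107, 0.0562]
orientation: [3.142, 0.0, 3.119]
contact_force: [-0.2, 0.9, -0.0]
grip_width: 0.0
grasp_force: 0.0
time: 3.9
tool_pos: [0.5578, 0.0107, 0.0543]
orientation: [3.142, 0.0, 3.119]
contact_force: [-1.8, -0.6, 4.2]
grip_width: -0.0
grasp_force: 2.2
```

```bash
python3 -m crank '[[0,0,0,0,0,1,-1],[0,0,0,0,0,0,-1],[0,0,0,0,0,0,-1],[0,0,0,0,0,0,-1],[0,0,0,0,0,0,-1]]';python3 -m crank '[[0,0,0,0,0,2,-1],[0,0,0,0,0,0,-1],[0,0,0,0,0,0,-1],[0,0,0,0,0,0,-1],[0,0,0,0,0,0,-1]]'
```

```text
time: 4.53
tool_pos: [0.5578, 0.0107, 0.0543]
orientation: [-3.142, 0.0, 3.119]
contact_force: [-5.7, -0.2, 11.7]
grip_width: 0.003
grasp_force: 5.5
time: 5.15
tool_pos: [0.5579, 0.0107, 0.0541]
orientation: [-3.142, 0.0, 3.119]
contact_force: [-13.5, 0.0, 23.6]
grip_width: 0.001
grasp_force: 11.8
```

Corner 1 is solid: it took 24 N with 0.2 mm of motion. Next is corner 2, passing over the pins.

```bash
python3 -m crank '[[0,0,0,0,0,-30,-1],[0,0,0,0,0,-28,-1],[0,0,0,0,-50,0,-1],[0,0,0,0,-55,0,-1],[0,0,0,0,-55,25,-1]]';python3 -m crank '[[0,0,0,0,0,20,-1],[0,0,0,0,0,5,-1],[0,0,0,0,0,0,-1],[0,0,0,0,0,0,-1],[0,0,0,0,0,0,-1]]'; python3 d.py c2:54
```

```text
time: 5.78
tool_pos: [0.5553, -0.1512, 0.0857]
orientation: [-3.14, 0.005, 3.12]
contact_force: [1.1, 0.4, -0.3]
grip_width: 0.0
grasp_force: 0.0
time: 6.4
tool_pos: [0.5546, -0.1489, 0.0599]
orientation: [-3.141, 0.002, 3.12]
contact_force: [-0.6, 0.3, 0.1]
grip_width: -0.005
grasp_force: 0.0
6.4 [ 554.6 -148.9   59.9] [-3.141e+00  2.000e-03  3.120e+00] [-0.6  0.3  0.1] -0.00457748671004517
c2:54 shift mm [ 0.  -0.4  5.9] turn u [-0.    0.02  0.02]
```

```bash
python3 -m crank '[[0,0,0,0,0,3,-1],[0,0,0,0,0,2,-1],[0,0,0,0,0,2,-1],[0,0,0,0,0,0,-1],[0,0,0,0,0,0,-1]]';python3 -m crank '[[0,0,0,0,0,1,-1],[0,0,0,0,0,0,-1],[0,0,0,0,0,0,-1],[0,0,0,0,0,0,-1],[0,0,0,0,0,0,-1]]'
```

```text
time: 7.02
tool_pos: [0.554, -0.1493, 0.0526]
orientation: [3.142, -0.0, 3.119]
contact_force: [-4.4, 1.0, 6.0]
grip_width: 0.005
grasp_force: 2.8
time: 7.65
tool_pos: [0.554, -0.1493, 0.0517]
orientation: [-3.142, -0.0, 3.119]
contact_force: [-4.5, 1.1, 6.3]
grip_width: -0.002
grasp_force: 3.1
```

Corner 2 seems to be sinking under about 6 N. I'll push on to its stop.

```bash
python3 -m crank '[[0,0,0,0,0,1,-1],[0,0,0,0,0,1,-1],[0,0,0,0,0,0,-1],[0,0,0,0,0,0,-1],[0,0,0,0,0,0,-1]]';python3 -m crank '[[0,0,0,0,0,1,-1],[0,0,0,0,0,0,-1],[0,0,0,0,0,0,-1],[0,0,0,0,0,0,-1],[0,0,0,0,0,0,-1]]'
```

```text
time: 8.28
tool_pos: [0.5539, -0.1494, 0.0502]
orientation: [-3.141, -0.0, 3.119]
contact_force: [-5.9, 1.3, 9.3]
grip_width: 0.003
grasp_force: 4.8
time: 8.9
tool_pos: [0.554, -0.1495, 0.05]
orientation: [-3.141, -0.0, 3.119]
contact_force: [-8.9, 1.8, 14.6]
grip_width: -0.001
grasp_force: 7.4
```

Corner 2 sank about 4.5 mm to a stop and is the rocking one. I'll release it and go over shim 2.

```bash
python3 -m crank '[[0,0,0,0,0,-10,-1],[0,0,0,0,0,-25,-1],[0,0,0,32,0,-5,-1],[0,0,0,32,0,0,-1],[0,0,0,0,0,0,-1]]';python3 -m crank '[[0,0,0,0,0,10,-1],[0,0,0,0,0,5,-1],[0,0,0,0,0,0,-1],[0,0,0,0,0,0,-1],[0,0,0,0,0,0,-1]]'; python3 d.py s2:41.5
python3 - <<'E'
from station import vision,arm
from h import *
s=vision.snapshot("wrist"); cv2.imwrite("pics/w2.png",s["pixels"])
E
```

```text
time: 9.52
tool_pos: [0.4888, -0.1478, 0.0879]
orientation: [3.141, -0.001, 3.118]
contact_force: [-0.9, 0.3, -0.1]
grip_width: 0.001
grasp_force: 0.0
time: 10.15
tool_pos: [0.4903, -0.1478, 0.0732]
orientation: [-3.142, 0.0, 3.119]
contact_force: [0.3, 0.3, 0.1]
grip_width: -0.003
grasp_force: 0.0
10.15 [ 490.3 -147.8   73.2] [-3.142  0.     3.119] [0.3 0.3 0.1] -0.0032056094726523325
s2:41.5 shift mm [-0.2  0.1 31.7] turn u [-0.    0.    0.01]
```

View pics/w2.png

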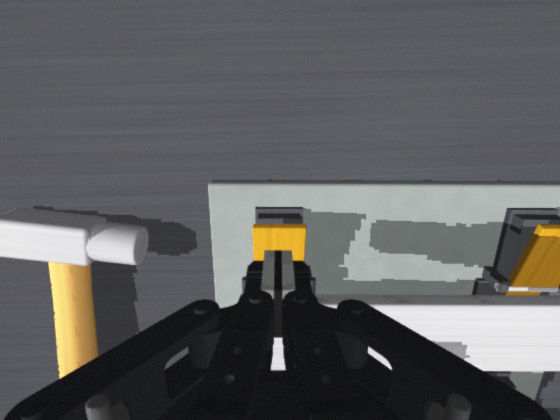

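The closed fingertips (279,270) are centred on shim 2's tongue (254–305, 225–260), and the hammer is clear on the left. Now I'll press.

```bash
python3 -m crank '[[0,0,0,0,0,8,-1],[0,0,0,0,0,7,-1],[0,0,0,0,0,3,-1],[0,0,0,0,0,2,-1],[0,0,0,0,0,2,-1]]';python3 -m crank '[[0,0,0,0,0,2,-1],[0,0,0,0,0,2,-1],[0,0,0,0,0,1,-1],[0,0,0,0,0,1,-1],[0,0,0,0,0,0,-1]]'
```

```text
time: 10.82
tool_pos: [0.4902, -0.1479, 0.052]
orientation: [-3.141, 0.0, 3.119]
contact_force: [-5.5, 1.2, 13.4]
grip_width: -0.008
grasp_force: 6.0
time: 11.45
tool_pos: [0.4901, -0.1481, 0.0468]
orientation: [-3.141, -0.0, 3.119]
contact_force: [-7.9, 0.8, 12.9]
grip_width: -0.001
grasp_force: 5.9
```

```bash
python3 -m crank '[[0,0,0,0,0,2,-1],[0,0,0,0,0,1,-1],[0,0,0,0,0,1,-1],[0,0,0,0,0,0,-1],[0,0,0,0,0,0,-1]]'
```

```text
time: 12.08
tool_pos: [0.4897, -0.1481, 0.0425]
orientation: [-3.141, -0.001, 3.119]
contact_force: [-8.3, 1.8, 12.2]
grip_width: -0.002
grasp_force: 6.1
```

```bash
python3 -m crank '[[0,0,0,0,0,1,-1],[0,0,0,0,0,1,-1],[0,0,0,0,0,1,-1],[0,0,0,0,0,0,-1],[0,0,0,0,0,0,-1]]';python3 -m crank '[[0,0,0,0,0,1,-1],[0,0,0,0,0,1,-1],[0,0,0,0,0,0,-1],[0,0,0,0,0,0,-1],[0,0,0,0,0,0,-1]]'
```

```text
time: 12.7
tool_pos: [0.4897, -0.1482, 0.0413]
orientation: [-3.141, -0.002, 3.119]
contact_force: [-16.8, 3.8, 28.3]
grip_width: 0.0
grasp_force: 13.6
time: 13.32
tool_pos: [0.4898, -0.1482, 0.0411]
orientation: [-3.141, -0.002, 3.119]
contact_force: [-24.8, 6.5, 41.3]
grip_width: 0.005
grasp_force: 20.7
```

The shim is on its stop: the tip is at 30.2 mm and the force rises sharply. I'll release and look.

```bash
python3 -m crank '[[0,0,0,0,0,-10,-1],[0,0,0,0,0,-30,-1],[0,0,0,0,0,-40,-1],[0,0,0,40,0,-40,-1],[0,0,0,50,0,-40,-1]]';python3 -m crank '[[0,0,0,20,40,-20,-1],[0,0,0,0,40,0,-1],[0,0,0,0,0,0,-1],[0,0,0,0,0,0,-1],[0,0,0,0,0,0,-1]]'
python3 - <<'E'
from station import vision,arm
from h import *
s=vision.snapshot("side"); cv2.imwrite("pics/side2.png",cv2.resize(s["pixels"][150:270,190:370],(800,533)))
s=vision.snapshot("top"); cv2.imwrite("pics/top2.png",s["pixels"])
from station import arm; print(arm.state()['contact_force'])
E
```

```text
time: 13.95
tool_pos: [0.4005, -0.1457, 0.1963]
orientation: [-3.141, 0.0, 3.12]
contact_force: [-0.1, -1.2, 1.0]
grip_width: 0.001
grasp_force: 0.0
time: 14.58
tool_pos: [0.3832, -0.0661, 0.2148]
orientation: [3.142, -0.001, 3.118]
contact_force: [0.3, -0.2, -0.1]
grip_width: -0.0
grasp_force: 0.0
[ 0.66984014  0.84050492 -0.46425328]
```

View pics/side2.png

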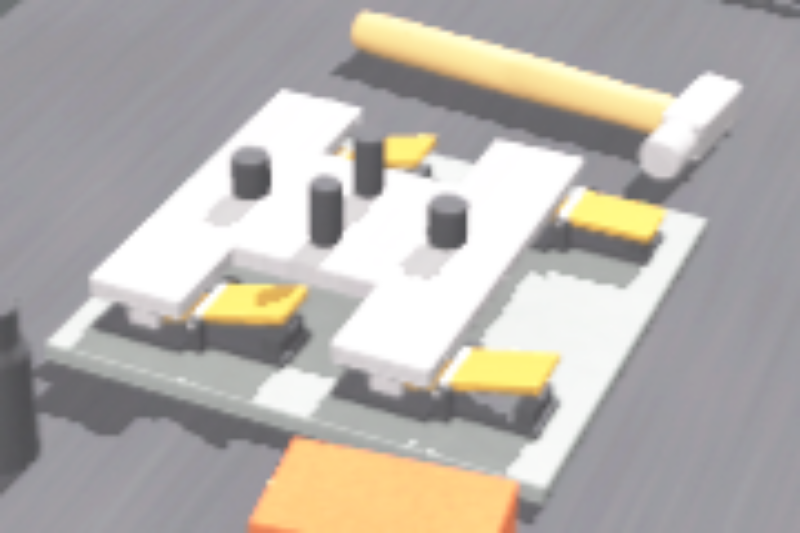

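View pics/top2.png

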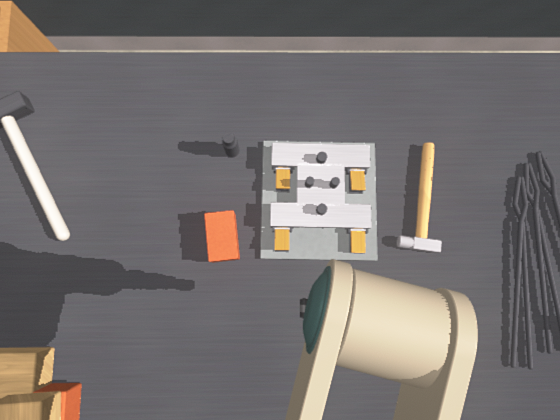

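In the side crop, shim 2 (615,215) lies flat on its block and the other three are still tilted up. The top view shows the jig, brick, punch and hammer where they started, so I'm handing in.

```bash
python3 -c "
from station import arm
print(arm.job_done())"
```

```text
the job is handed in; nothing more can be done
None
```

Corner 2 (front right) was the rocking one: it sank about 4.5 mm to a stop, while corner 1 held firm (3 and 4 were not pressed). I pressed shim 2 flat onto its stop, the other three shims are still standing, nothing else moved in the final views, and the job is handed in.

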